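# Floor plate back onto the tin fire engine

### The arm

A 7-joint arm with a two-finger parallel gripper is mounted at the origin on the work surface. World frame = base frame: x ahead of the robot, y to its left, z up, the work surface at z = 0. Lengths are in m, angles in rad, forces in N, time in s.
With the tool pointing down it reaches from about 0.425 to 0.95 m from the base axis. Payload 16.7 kg.
Tool frame: the origin (TCP) lies at the very end of the fingers, on their centre line; the grasp point (between the pads) lies 19 mm behind it; z points along the fingers, y is the line along which they close (so a half turn about z gives the same grasp; the last joint's range is limited). The gripper opens to 94 mm and grips with 3 to 60 N. Pads are 16 mm wide; open, the fingers measure 119 mm over their backs; the gripper's body (75 mm by 177 mm) begins 78 mm behind the grasp point.
Start: joints at [1.196, 0.426, 0.074, 1.606, -0.034, 1.111, -0.067], TCP at [0.151, -0.658, 0.205] pointing down, gripper open.
Joint ranges: [-2.85, 2.85], [-0.5, 2.14], [-1.23, 1.37], [0.21, 2.46], [-1.02, 4.16], [0.16, 2.05], [-2.73, 2.73]. Speed limits (rad/s): [1.89, 1.89, 2.39, 2.39, 3.01, 3.01, 3.01].

### API

Orientations are given as [roll, pitch, yaw] about the fixed x, y, z axes, in that order (R = Rz(yaw) Ry(pitch) Rx(roll)).
In Python, from workcell import ctrl, camera, camera_model gives the robot as it stands. The module is installed in compiled form; this text tells all that it offers.
- The arm moves only by the tool drive_tool, never from a script. Its argument "plan" is a list of rows, each an object of numbers: "dx", "dy", "dz": the shift along the tool's x, y, z each as a share of 0.25 m, from -1 to 1; "rx", "ry", "rz": the turn, a rotation vector about the tool's x, y, z each as a share of pi/4 rad, from -1 to 1. A call has 1 to 10 rows; each row is the pose to reach, as a shift and turn from the pose commanded when the call began, along the tool's axes at that moment; what a row does not reach only later rows make up. A row lasts 1/10 s, in which the tool goes at most 50 mm and 8.59 degrees, less where a joint would pass 70% of its speed; a pose out of reach is approached as far as the arm can. A call with a number of a shift or a turn outside -1 to 1 is refused whole. A call with a gripper value outside its range is refused whole. "hand" is the opening, from -1 (shut) to 1 (fully open), set as the call begins (left out, the last holds). The fingers move at their own pace and stop on an object; "squeeze" is the grip in N (left out, the last holds). Time passes only in rows, so rows that repeat a pose let the fingers close. It gives the time, the measured TCP pose, the force, the opening and the grip force at its end, in the units of the state.
- ctrl.read_state(): the state, without advancing time (a new reading comes with each control period).
- camera(name): name is "scene" or "top" or "wrist"; returns the picture (400x640x3 uint8, red, green, blue); there is no depth.
- camera_model(name): a dict with "intrinsics" (3x3 intrinsics, pixels), "k1" (the pictures are not rectified: a ray, as slopes to the right and down, at radius r is drawn at 1 + k1 r^2 times it, then the intrinsics apply), "R" (3x3) and "t" (3): a world point X has camera coordinates R X + t; the wrist camera has in their place "T_tool_cam" (4x4, takes a point from camera to tool coordinates, whose origin is the TCP and whose axes are the flange's). Camera axes: x right, y down, z forward; pixel columns grow to the right and rows downward; lengths in m; the calibration is good to about 2 mm. A picture is of the moment at which its call begins: read the wrist's pose just before it. camera_model takes no time and is no camera call.
- ctrl.finish_job(): hands the job in; it is judged then, once.
The state is a dict: "t": time; "q": joint angles; "joint_vel": joint speeds; "effort": joint torques, N m; "ee_pos": TCP position; "tcp_rot": TCP orientation; "ft_force": force on the tool from outside, world axes, zero at the start; "moment": the same for the moment, N m; "grip_width": finger opening in m; "gripper_force": force on a finger pad.
Only numpy, scipy, OpenCV 4.12 (cv2) and the standard library are available. Lean on these libraries where they do the work, as an engineer would, in place of code of your own. Each camera call takes 0.05 s, during which the arm holds its last target. There are 200 camera calls.

### The job

The red tin fire engine is clamped upside down in its oak cradle: refit its tin floor plate, which stands on edge in the slotted rack beside the tin wheels. Take it out and lay it flat on the cork mat, let go, then take it again across its width and, keeping hold of it, lower it over the engine's two pins, big hole on thick pin, until it rests flush; then let go. Do not disturb the bell, the ladder or the awl, and do not press hard.

Things in the scene. Friction and masses are not known exactly. Their poses are not given: they have to be found in the camera images.
- plate: the bare tin floor plate, 56 mm wide (own x), 130 mm long (own y), 8 mm thick (own z); origin at its very middle. Two through holes on its long centre line: 13.5 mm across at own y = +45 mm, 9.5 mm across at own y = -45 mm. Both faces are alike, either may be up. 160 g nominal. At the start it stands on a long edge in the rack slot, own x pointing down, z level.
- hole_thick (a point): middle of the big (13.5 mm) hole, at half the plate's thickness; plate axes
- hole_thin (a point): middle of the small (9.5 mm) hole, at half the plate's thickness; plate axes
- engine: the upturned red tin fire engine fixed in its oak cradle on the table, 164 mm long (own y, bonnet at +y), 90 mm wide at the cradle; origin under its middle on the table top. Its flat floor side looks up at 60 mm height, 50 mm wide and 164 mm long. It carries two upright steel pins 14 mm tall with 2.5 mm tapered tips: 12 mm thick at own y = +45 mm, 8 mm thick at own y = -45 mm.
- seat (a point): on the engine's upturned floor side (60 mm up), midway between the pins; the seated plate's middle is 4 mm above this point; engine axes
- pin_thick (a point): root of the 12 mm pin (60 mm up), which ends 14 mm higher; engine axes
- pin_thin (a point): root of the 8 mm pin (60 mm up), which ends 14 mm higher; engine axes
- rack: fixed oak rack, origin on the table top under the middle of the plate's slot. The slot runs along own y (110 mm long), 10 mm wide, its floor 12 mm and its walls' top 34 mm above the table, walls 12 mm thick; the plate's top edge stands 68 mm above the table. Beyond it (own x = +58 to +106 mm) four fixed tin wheels, 38 mm across, stand upright to 50 mm height.
- mat_top (a point): middle of the top of the fixed cork mat, 170 mm square, 3 mm thick; x and y along its sides
- bell: bystander: loose round brass bell, 54 mm across, 55 mm tall, origin under it
- ladder: bystander: loose nickel ladder section, 190 mm long (own y), 50 mm wide, 8 mm high, origin under it
- awl: bystander: loose awl, horn handle 80 mm long (own y), 24 mm wide, 22 mm high, spike to 108 mm at +y; origin under the handle

How it is judged:
By the outcome, as a careful person would: the job done as asked, in the order asked, and still so for the second after the job is handed in, with the robot touching nothing.
It also fails if it takes over 64 s, if anything falls off the work surface, if the arm or the gripper's body presses on something with over 40 N, if the wrist force passes 120 N, or if a joint passes its speed limit or range.

## Working session

There is one attempt and no reset: what is moved stays moved. The work goes in short steps, Python scripts to look and compute and a tool call to move; the robot and the scene stay as the last step left them, time stands still between calls to the robot, and variables do not carry over. Pictures are saved under pics/ and viewed, at most 10 in all, crops included, and the job is handed in when it is done.

Besides the shell and the picture viewer there is one more tool, called after "Call:" as a command line: name --argument value ..., lists and objects as JSON in quotes. drive_tool: Moves the arm, as the interface text tells. Shift numbers are shares of 0.25 m and turn numbers shares of pi/4 rad, none past 1 either way. Its arguments: {"type":"object","properties":{"plan":{"type":"array"},"hand":{"type":"number"},"squeeze":{"type":"number"}},"required":["plan"]}

```bash
mkdir -p pics; python3 - <<'E'
from workcell import ctrl,camera,camera_model
import cv2,numpy as np
np.set_printoptions(precision=4,suppress=True)
print(ctrl.read_state())
for n in ("scene","top","wrist"):
    m=camera_model(n);print(n,m)
    im=camera(n);cv2.imwrite(f"pics/{n}0.png",im[:,:,::-1])
E
```

```text
{'t': 0.0, 'q': array([ 1.1955,  0.4267,  0.0739,  1.6066, -0.0341,  1.1108, -0.0671]), 'joint_vel': array([-0.0013, -0.0016,  0.0002,  0.0009, -0.0002, -0.0002,  0.    ]), 'effort': array([  0.0008, -93.5811,   3.6675, -45.4182,  -0.0488,   0.0203,
         0.0001]), 'ee_pos': array([ 0.151 , -0.6574,  0.2048]), 'tcp_rot': array([-3.1403,  0.0001,  0.2257]), 'ft_force': array([ 0.2172, -0.3372,  0.0955]), 'moment': array([ 0.0041,  0.0112, -0.0513]), 'gripper_force': 0.0, 'grip_width': 0.09408224594937457}
scene {'intrinsics': array([[398.3203,   0.    , 314.984 ],
       [  0.    , 398.3203, 199.3324],
       [  0.    ,   0.    ,   1.    ]]), 'k1': -0.005340752605217725, 'R': array([[-0.7816,  0.6238,  0.0033],
       [ 0.3512,  0.4444, -0.8241],
       [-0.5156, -0.6429, -0.5664]]), 't': array([ 0.4741, -0.1539,  1.2944])}
top {'intrinsics': array([[425.0361,   0.    , 321.4967],
       [  0.    , 425.0361, 196.6578],
       [  0.    ,   0.    ,   1.    ]]), 'k1': 0.03113511348672276, 'R': array([[ 0.0239, -0.9995,  0.0195],
       [-0.9883, -0.0266, -0.1502],
       [ 0.1507, -0.0157, -0.9885]]), 't': array([-0.0175,  0.6265,  1.0119])}
wrist {'intrinsics': array([[300.7191,   0.    , 320.4341],
       [  0.    , 300.7191, 195.393 ],
       [  0.    ,   0.    ,   1.    ]]), 'k1': -0.009880765624841942, 'T_tool_cam': array([[-0.0004, -0.9676, -0.2524,  0.0729],
       [ 1.    , -0.0003, -0.0006,  0.0006],
       [ 0.0005, -0.2524,  0.9676, -0.1797],
       [ 0.    ,  0.    ,  0.    ,  1.    ]])}
```

View pics/top0.png

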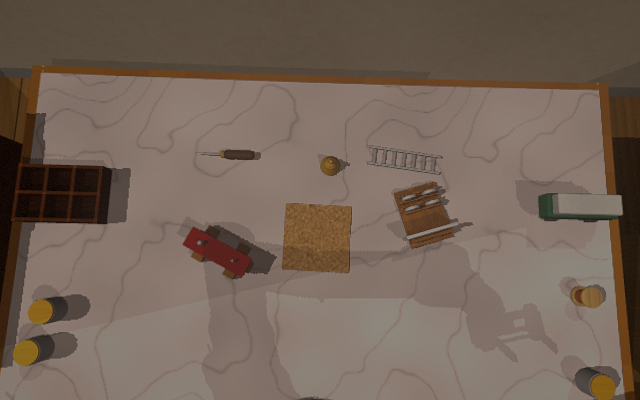

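View pics/scene0.png

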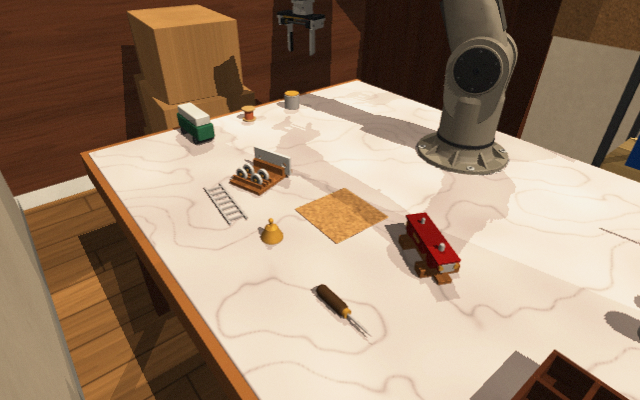

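The top view shows the engine at (218,252), mat at (317,238), rack at (425,215) with the plate along (432,231), bell at (331,165), ladder at (404,160) and awl at (235,154). The scene view shows the plate at (272,163), grey and on the robot's side of the wheels.

```bash
cat > h.py <<'E'
import numpy as np,cv2
from scipy.spatial.transform import Rotation as Rn
from workcell import ctrl,camera,camera_model
np.set_printoptions(precision=4,suppress=True)
def tool():
    s=ctrl.read_state();return Rn.from_euler('xyz',s['tcp_rot']).as_matrix(),np.array(s['ee_pos'])
def cam(name,tp=None):
    "-> K,k1,Rcw(cam->world),origin"
    m=camera_model(name)
    if name=='wrist':
        R,p=tp if tp else tool();T=np.array(m['T_tool_cam']);return m['intrinsics'],m['k1'],R@T[:3,:3],R@T[:3,3]+p
    R=np.array(m['R']);return m['intrinsics'],m['k1'],R.T,-R.T@m['t']
def rays(c,px):
    K,k,R,o=c
    d=cv2.undistortPoints(np.float64(px).reshape(-1,1,2),K,np.array([k,0,0,0,0.]))[:,0]
    d=np.c_[d,np.ones(len(d))]@R.T
    return d
def onplane(c,px,z):
    d=rays(c,px);return c[3]+d*((z-c[3][2])/d[:,2])[:,None]
def tri(c1,p1,c2,p2):
    out=[]
    for a,b in zip(rays(c1,p1),rays(c2,p2)):
        s=np.linalg.lstsq(np.c_[a,-b],c2[3]-c1[3],rcond=None)[0]
        A=c1[3]+a*s[0];B=c2[3]+b*s[1];out.append(np.r_[(A+B)/2,np.linalg.norm(A-B)])
    return np.array(out)
def proj(c,X):
    K,k,R,o=c
    return cv2.projectPoints(np.float64(X).reshape(-1,1,3),cv2.Rodrigues(R.T)[0],-R.T@o,K,np.array([k,0,0,0,0.]))[0][:,0]
def shot(name,f):
    tp=tool();im=camera(name);cv2.imwrite(f'pics/{f}.png',im[:,:,::-1]);return im,cam(name,tp)
def go(xyz,rpy):
    "shares from the present pose"
    R,p=tool();d=R.T@(np.array(xyz)-p)/.25
    r=Rn.from_matrix(R.T@Rn.from_euler('xyz',rpy).as_matrix()).as_rotvec()/(np.pi/4)
    return d.round(4),r.round(4)
E
python3 - <<'E'
from h import *
t=cam('top')
for n,z,p in [('mat',.003,[(286,203),(352,206),(350,272),(283,270)]),('pins',.07,[(203,240),(235,261)]),('plate',.068,[(405,237),(458,225)]),('bell',.03,[(331,165)]),('ladder',.008,[(404,160)]),('awl',.02,[(235,154)])]: print(n,onplane(t,p,z))
im=cv2.imread('pics/top0.png');s=cv2.imread('pics/scene0.png')
a=cv2.resize(im[180:290,170:480],None,fx=2.5,fy=2.5,interpolation=2)
b=cv2.resize(s[130:290,220:480],None,fx=2,fy=2,interpolation=2)
cv2.imwrite('pics/c1.png',np.vstack([a,cv2.copyMakeBorder(b,0,0,0,a.shape[1]-b.shape[1],0)])[:600])
E
```

```text
mat [[ 0.6145  0.0892  0.003 ]
 [ 0.6112 -0.0819  0.003 ]
 [ 0.4427 -0.079   0.003 ]
 [ 0.4437  0.0905  0.003 ]]
pins [[0.5113 0.2786 0.07  ]
 [0.4636 0.2001 0.07  ]]
plate [[ 0.5305 -0.2052  0.068 ]
 [ 0.563  -0.334   0.068 ]]
bell [[ 0.7121 -0.0242  0.03  ]]
ladder [[ 0.736  -0.2166  0.008 ]]
awl [[0.7363 0.2241 0.02  ]]
```

View pics/c1.png

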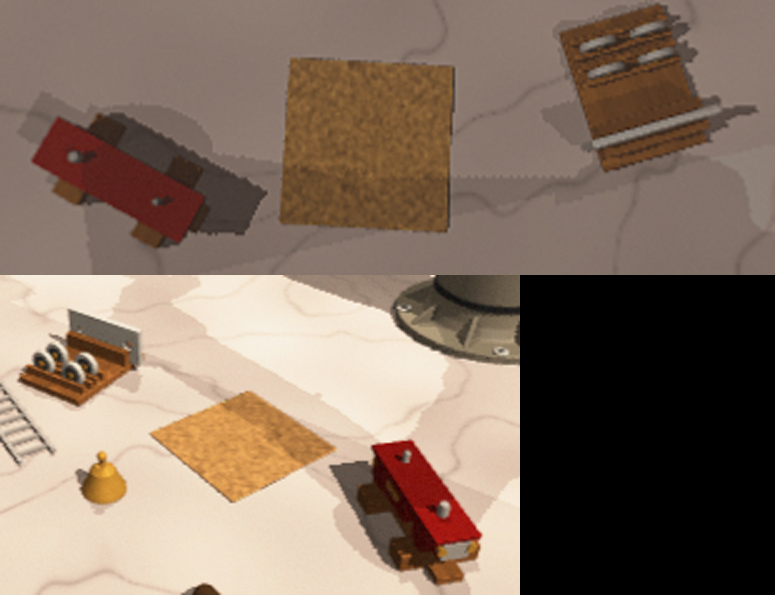

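The crop shows the engine's two pins, with the headlights and the bigger pin at the left (world +y) end. The plate stands in the slot nearer the robot, with a hole towards each end.

```bash
python3 - <<'E'
from h import *
print(go([.547,-.27,.20],[np.pi,0,np.radians(104.1)]))
E
```

```text
(array([ 1.8908, -1.1562,  0.0207]), array([-0.0011, -0.0009, -2.0259]))
```

Call:
drive_tool --plan '[{"dx": 0.95, "dy": -0.58, "dz": 0.01, "rz": -1}, {"dx": 0.95, "dy": -0.58, "dz": 0.01, "rz": -1}, {"dx": 0.95, "dy": -0.58, "dz": 0.01, "rz": -1}, {"dx": 0.95, "dy": -0.58, "dz": 0.01, "rz": -1}, {"dx": 0.95, "dy": -0.58, "dz": 0.01, "rz": -1}, {"dx": 0.95, "dy": -0.58, "dz": 0.01, "rz": -1}, {"dx": 0.95, "dy": -0.58, "dz": 0.01, "rz": -1}, {"dx": 0.95, "dy": -0.58, "dz": 0.01, "rz": -1}, {"dx": 0.95, "dy": -0.58, "dz": 0.01, "rz": -1}]'

```text
schema error: expected keys dx, dy, dz, rx, ry, rz
```

```bash
python3 - <<'E'
from h import *
print(go([.547,-.27,.20],[np.pi,0,np.radians(104.1)]),ctrl.read_state()['q'])
E
```

```text
(array([ 1.8908, -1.1562,  0.0207]), array([-0.0011, -0.0009, -2.0259])) [ 1.1955  0.4266  0.0739  1.6065 -0.0341  1.1108 -0.0671]
```

Call:
drive_tool --plan '[{"dx": 0.95, "dy": -0.58, "dz": 0.01, "rx": 0, "ry": 0, "rz": -1}, {"dx": 0.95, "dy": -0.58, "dz": 0.01, "rx": 0, "ry": 0, "rz": -1}, {"dx": 0.95, "dy": -0.58, "dz": 0.01, "rx": 0, "ry": 0, "rz": -1}, {"dx": 0.95, "dy": -0.58, "dz": 0.01, "rx": 0, "ry": 0, "rz": -1}, {"dx": 0.95, "dy": -0.58, "dz": 0.01, "rx": 0, "ry": 0, "rz": -1}, {"dx": 0.95, "dy": -0.58, "dz": 0.01, "rx": 0, "ry": 0, "rz": -1}, {"dx": 0.95, "dy": -0.58, "dz": 0.01, "rx": 0, "ry": 0, "rz": -1}, {"dx": 0.95, "dy": -0.58, "dz": 0.01, "rx": 0, "ry": 0, "rz": -1}]'

```text
t: 0.95
ee_pos: [0.3501, -0.4632, 0.2029]
tcp_rot: [-3.141, 0.0, 1.012]
ft_force: [-0.4, -0.4, 0.4]
grip_width: 0.0936
gripper_force: 0.0
```

```bash
python3 - <<'E'
from h import *
print(go([.547,-.27,.20],[np.pi,0,np.radians(104.1)]),ctrl.read_state()['q'])
E
```

```text
(array([1.073 , 0.2574, 0.0115]), array([-0.0003,  0.    , -1.0254])) [ 0.9615  0.2835 -0.1801  1.8147  0.058   1.0486  0.2003]
```

Call:
drive_tool --plan '[{"dx": 1, "dy": 0.25, "dz": 0.01, "rx": 0, "ry": 0, "rz": -1}, {"dx": 1, "dy": 0.25, "dz": 0.01, "rx": 0, "ry": 0, "rz": -1}, {"dx": 1, "dy": 0.25, "dz": 0.01, "rx": 0, "ry": 0, "rz": -1}, {"dx": 1, "dy": 0.25, "dz": 0.01, "rx": 0, "ry": 0, "rz": -1}, {"dx": 1, "dy": 0.25, "dz": 0.01, "rx": 0, "ry": 0, "rz": -1}, {"dx": 1, "dy": 0.25, "dz": 0.01, "rx": 0, "ry": 0, "rz": -1}, {"dx": 1, "dy": 0.25, "dz": 0.01, "rx": 0, "ry": 0, "rz": -1}, {"dx": 1, "dy": 0.25, "dz": 0.01, "rx": 0, "ry": 0, "rz": -1}]'

```text
t: 1.75
ee_pos: [0.5345, -0.2868, 0.2001]
tcp_rot: [-3.141, 0.0, 1.792]
ft_force: [-0.2, -0.2, 0.1]
grip_width: 0.0942
gripper_force: 0.0
```

```bash
python3 - <<'E'
from h import *
im,c=shot('wrist','w1')
print(tool()[1],ctrl.read_state()['q'])
print(proj(c,[[.5305,-.2052,.068],[.563,-.334,.068],[.547,-.27,.0]]))
E
```

```text
[ 0.5343 -0.287   0.2003] [ 0.7166  0.35   -0.4155  1.7482  0.1588  1.077   0.4686]
[[334.9143 108.999 ]
 [336.646  233.639 ]
 [333.4185 165.0827]]
```

View pics/w1.png

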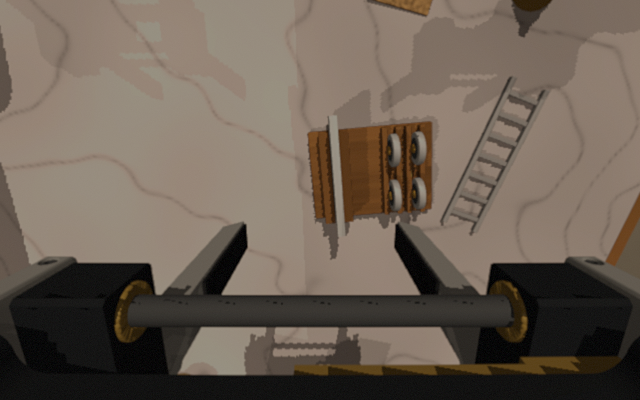

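The wrist view shows the plate's top edge running from (333,116) to (340,236), with the wheels to its right and the ladder well clear.

```bash
cat >> h.py <<'E'
def plate_edge(im,c):
    "ends of the light plate strip (px), near its predicted place"
    hsv=cv2.cvtColor(im,cv2.COLOR_RGB2HSV)
    p=proj(c,[[.5305,-.2052,.068],[.563,-.334,.068]]);roi=np.zeros(im.shape[:2],np.uint8)
    cv2.line(roi,*[tuple(int(v) for v in q) for q in p],255,40)
    m=((hsv[...,1]<45)&(hsv[...,2]>140)&(roi>0)).astype(np.uint8)
    n,l,st,_=cv2.connectedComponentsWithStats(m);best=[];
    for i in range(1,n):
        r=cv2.minAreaRect(np.argwhere(l==i)[:,::-1].astype(np.float32));best.append((st[i,4],max(r[1]),min(r[1]),r))
    best.sort(key=lambda b:-b[1]);r=best[0][3];b=cv2.boxPoints(r)
    e=sorted([(b[i]+b[(i+1)%4])/2 for i in range(4)],key=lambda v:np.linalg.norm(v-r[0]))[2:]
    return np.array(sorted(e,key=lambda v:v[1])),best[:3]
E
python3 - <<'E'
from h import *
im=cv2.imread('pics/w1.png')[:,:,::-1].copy();c=cam('wrist')
e,b=plate_edge(im,c);print(e,b)
print(im[180,325:350]);X=onplane(c,e,.068);print(X,np.linalg.norm(X[0]-X[1]))
np.save('w1.npy',{'e':e,'c':c},allow_pickle=True)
E
```

```text
[[332.4971 114.9618]
 [341.803  235.9382]] [(np.int32(785), 121.33386993408203, 7.439561367034912, ((337.1500244140625, 175.4499969482422), (121.33386993408203, 7.439561367034912), 85.60128784179688))]
[[104  65  32]
 [104  65  29]
 [ 98  60  28]
 [ 69  42  20]
 [ 56  35  17]
 [ 58  35  14]
 [ 52  30  14]
 [ 46  37  27]
 [ 97  90  81]
 [148 140 126]
 [155 146 133]
 [152 142 130]
 [152 142 129]
 [152 144 130]
 [152 145 131]
 [148 140 126]
 [120 104  87]
 [ 89  61  39]
 [ 85  50  19]
 [ 86  53  23]
 [ 88  55  26]
 [ 89  55  27]
 [ 89  56  28]
 [ 86  53  23]
 [ 86  54  24]]
[[ 0.5294 -0.2116  0.068 ]
 [ 0.5691 -0.3357  0.068 ]] 0.1303453852179461
```

```bash
python3 - <<'E'
from h import *
print(go([.555,-.293,.14],[np.pi,0,np.radians(107.7)]))
E
```

```text
(array([-0.0415,  0.0757,  0.241 ]), array([-0.0013,  0.0004, -0.1123]))
```

Call:
drive_tool --plan '[{"dx": -0.04, "dy": 0.075, "dz": 0.24, "rx": 0, "ry": 0, "rz": -0.11}, {"dx": -0.04, "dy": 0.075, "dz": 0.24, "rx": 0, "ry": 0, "rz": -0.11}, {"dx": -0.04, "dy": 0.075, "dz": 0.24, "rx": 0, "ry": 0, "rz": -0.11}, {"dx": -0.04, "dy": 0.075, "dz": 0.24, "rx": 0, "ry": 0, "rz": -0.11}]'

```text
t: 2.2
ee_pos: [0.5558, -0.2909, 0.1413]
tcp_rot: [-3.141, -0.0, 1.88]
ft_force: [-0.2, -0.0, 0.3]
grip_width: 0.0941
gripper_force: 0.0
```

```bash
python3 - <<'E'
from h import *
im,c=shot('wrist','w2')
e,b=plate_edge(im,c);print(e,[x[:3] for x in b],ctrl.read_state()['joint_vel'].max())
w=np.load('w1.npy',allow_pickle=True).item()
X=tri(w['c'],w['e'],c,e);print(X)
Y=onplane(c,e,.068);print(Y,np.linalg.norm(Y[0]-Y[1]));v=Y[0]-Y[1];a=np.arctan2(v[1],v[0]);m=Y.mean(0);print(np.degrees(a),m)
print(go([m[0],m[1],.038],[np.pi,0,a]))
E
```

```text
[[320. 161.]
 [320. 251.]] [(np.int32(624), 90.0, 8.0), (np.int32(463), 54.0, 9.0)] 0.005576694446250459
[[ 0.5256 -0.216   0.3684  0.0129]
 [ 0.5711 -0.3407  0.0548  0.0003]]
[[ 0.5441 -0.2562  0.068 ]
 [ 0.5691 -0.3347  0.068 ]] 0.08244437697553797
107.65797941708647 [ 0.5566 -0.2955  0.068 ]
(array([-0.0177, -0.0047,  0.4157]), array([0.0008, 0.0011, 0.002 ]))
```

```bash
python3 - <<'E'
from h import *
im=cv2.imread('pics/w2.png')[:,:,::-1].copy();c=cam('wrist')
_,b=plate_edge(im,c)
pts=np.vstack([cv2.boxPoints(x[3]) for x in b[:2]]);r=cv2.minAreaRect(pts);print(r)
print(sorted(map(tuple,pts.round())))
y0,y1=pts[:,1].min(),pts[:,1].max();x0=pts[pts[:,1]<y0+5,0].mean();x1=pts[pts[:,1]>y1-5,0].mean()
e=np.array([[x0,y0],[x1,y1]])
w=np.load('w1.npy',allow_pickle=True).item()
print(e,tri(w['c'],w['e'],c,e))
Y=onplane(c,e,.068);print(Y,np.linalg.norm(Y[0]-Y[1]));v=Y[0]-Y[1];a=np.arctan2(v[1],v[0]);m=Y.mean(0);print(np.degrees(a),m)
print(go([m[0],m[1],.038],[np.pi,0,a]))
E
```

```text
((319.5, 177.0), (148.0, 9.0), 90.0)
[(np.float32(315.0), np.float32(103.0)), (np.float32(315.0), np.float32(157.0)), (np.float32(316.0), np.float32(161.0)), (np.float32(316.0), np.float32(251.0)), (np.float32(324.0), np.float32(103.0)), (np.float32(324.0), np.float32(157.0)), (np.float32(324.0), np.float32(161.0)), (np.float32(324.0), np.float32(251.0))]
[[319.5 103. ]
 [320.  251. ]] [[ 0.5297 -0.2113  0.06    0.0002]
 [ 0.5715 -0.3412  0.0539  0.0003]]
[[ 0.5299 -0.2115  0.068 ]
 [ 0.5697 -0.335   0.068 ]] 0.12966778575475824
107.88444179479352 [ 0.5498 -0.2733  0.068 ]
(array([ 0.0752, -0.0034,  0.4156]), array([ 0.0008,  0.0011, -0.003 ]))
```

Call:
drive_tool --plan '[{"dx": 0.075, "dy": -0.003, "dz": 0.2, "rx": 0, "ry": 0, "rz": 0}, {"dx": 0.075, "dy": -0.003, "dz": 0.2, "rx": 0, "ry": 0, "rz": 0}, {"dx": 0.075, "dy": -0.003, "dz": 0.2, "rx": 0, "ry": 0, "rz": 0}, {"dx": 0.075, "dy": -0.003, "dz": 0.2, "rx": 0, "ry": 0, "rz": 0}, {"dx": 0.075, "dy": -0.003, "dz": 0.25, "rx": 0, "ry": 0, "rz": 0}, {"dx": 0.075, "dy": -0.003, "dz": 0.3, "rx": 0, "ry": 0, "rz": 0}, {"dx": 0.075, "dy": -0.003, "dz": 0.35, "rx": 0, "ry": 0, "rz": 0}, {"dx": 0.075, "dy": -0.003, "dz": 0.415, "rx": 0, "ry": 0, "rz": 0}, {"dx": 0.075, "dy": -0.003, "dz": 0.415, "rx": 0, "ry": 0, "rz": 0}]' --hand -0.36 --squeeze 20

```text
t: 3.15
ee_pos: [0.5493, -0.2722, 0.0343]
tcp_rot: [-3.14, -0.002, 1.883]
ft_force: [-0.6, 1.8, 1.0]
grip_width: 0.0305
gripper_force: 0.8
```

Call:
drive_tool --plan '[{"dx": 0, "dy": 0, "dz": 0, "rx": 0, "ry": 0, "rz": 0}, {"dx": 0, "dy": 0, "dz": 0, "rx": 0, "ry": 0, "rz": 0}, {"dx": 0, "dy": 0, "dz": 0, "rx": 0, "ry": 0, "rz": 0}, {"dx": 0, "dy": 0, "dz": 0, "rx": 0, "ry": 0, "rz": 0}, {"dx": 0, "dy": 0, "dz": 0, "rx": 0, "ry": 0, "rz": 0}]' --hand -1 --squeeze 25

```text
t: 3.65
ee_pos: [0.5498, -0.2727, 0.0368]
tcp_rot: [3.142, 0.0, 1.883]
ft_force: [-0.7, 0.4, -1.6]
grip_width: 0.0076
gripper_force: 25.0
```

The plate is held, with an opening of 7.6 mm. I'll lift it clear, then carry it over to the mat.

Call:
drive_tool --plan '[{"dx": 0, "dy": 0, "dz": -0.1, "rx": 0, "ry": 0, "rz": 0}, {"dx": 0, "dy": 0, "dz": -0.25, "rx": 0, "ry": 0, "rz": 0}, {"dx": 0, "dy": 0, "dz": -0.4, "rx": 0, "ry": 0, "rz": 0}, {"dx": 0.15, "dy": 0.04, "dz": -0.55, "rx": 0.15, "ry": 0, "rz": 0}, {"dx": 0.3, "dy": 0.08, "dz": -0.6, "rx": 0.3, "ry": 0, "rz": 0}, {"dx": 0.5, "dy": 0.13, "dz": -0.6, "rx": 0.45, "ry": 0, "rz": 0}, {"dx": 0.7, "dy": 0.18, "dz": -0.6, "rx": 0.6, "ry": 0, "rz": 0}, {"dx": 0.85, "dy": 0.22, "dz": -0.6, "rx": 0.75, "ry": 0, "rz": 0}, {"dx": 1, "dy": 0.26, "dz": -0.6, "rx": 0.9, "ry": 0, "rz": 0}, {"dx": 1, "dy": 0.26, "dz": -0.6, "rx": 1, "ry": 0, "rz": 0}]'

```text
t: 4.65
ee_pos: [0.5347, -0.008, 0.1862]
tcp_rot: [-2.352, -0.004, 1.891]
ft_force: [-1.0, -0.4, -2.7]
grip_width: 0.0078
gripper_force: 25.0
```

```bash
cat > lay.py <<'E'
from h import *
s=ctrl.read_state();print(s['q'],s['grip_width'],s['ee_pos'])
th=np.radians(50);yaw=np.radians(115)
Rt=Rn.from_euler('xyz',[np.pi,0,yaw])*Rn.from_rotvec([th,0,0])
d=np.array([np.sin(yaw),-np.cos(yaw),0]);z=Rt.as_matrix()[:,2]
C=np.array([.525,.006,.003]);E=C-.028*d
tcp=E-.025*z+np.array([0,0,.004*np.sin(th)]);print(tcp,z)
for up in (.08,.0):
    print(go(tcp+[0,0,up],Rt.as_euler('xyz')))
E
python3 lay.py
```

```text
[ 0.0801  0.7467 -0.4157  1.3927  0.2635  1.8564 -0.0624] 0.0078413977701455 [ 0.5347 -0.008   0.1862]
[0.517  0.0023 0.0221] [-0.6943 -0.3237 -0.6428]
(array([0.0601, 0.2005, 0.2754]), array([ 0.1058, -0.1125, -0.0962]))
(array([0.0589, 0.4277, 0.5007]), array([ 0.1058, -0.1125, -0.0962]))
```

Call:
drive_tool --plan '[{"dx": 0.03, "dy": 0.1, "dz": 0.14, "rx": 0.05, "ry": -0.06, "rz": -0.05}, {"dx": 0.06, "dy": 0.2, "dz": 0.275, "rx": 0.106, "ry": -0.112, "rz": -0.096}, {"dx": 0.06, "dy": 0.2, "dz": 0.275, "rx": 0.106, "ry": -0.112, "rz": -0.096}, {"dx": 0.06, "dy": 0.2, "dz": 0.275, "rx": 0.106, "ry": -0.112, "rz": -0.096}]'

```text
t: 5.05
ee_pos: [0.5178, -0.0044, 0.1029]
tcp_rot: [-2.272, 0.004, 1.998]
ft_force: [0.3, -0.3, 0.2]
grip_width: 0.008
gripper_force: 25.0
```

```bash
python3 lay.py; python3 -c "
from h import *
shot('scene','s1')"
```

```text
[ 0.0302  0.8536 -0.4127  1.4491  0.3401  1.7886 -0.0564] 0.007952466947483474 [ 0.5178 -0.0044  0.1029]
[0.517  0.0023 0.0221] [-0.6943 -0.3237 -0.6428]
(array([ 0.0255,  0.0076, -0.0042]), array([ 0.004 , -0.0058, -0.011 ]))
(array([0.0267, 0.2521, 0.2022]), array([ 0.004 , -0.0058, -0.011 ]))
```

View pics/s1.png

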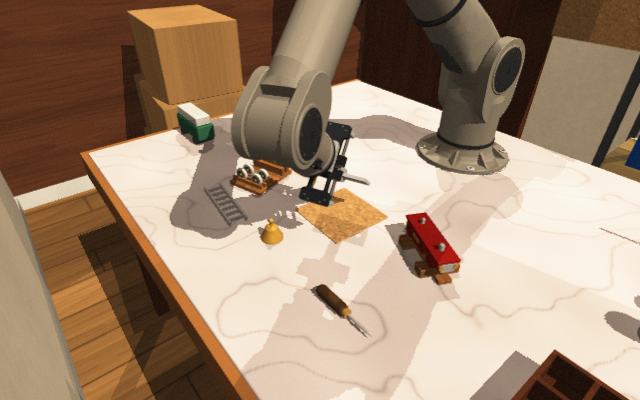

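The scene view shows the plate held tilted above the mat at about (350,178), with the gripper clear of the bell at (272,232).

Call:
drive_tool --plan '[{"dx": 0.026, "dy": 0.06, "dz": 0.05, "rx": 0, "ry": 0, "rz": -0.01}, {"dx": 0.026, "dy": 0.13, "dz": 0.1, "rx": 0, "ry": 0, "rz": -0.01}, {"dx": 0.026, "dy": 0.18, "dz": 0.14, "rx": 0, "ry": 0, "rz": -0.01}, {"dx": 0.026, "dy": 0.22, "dz": 0.175, "rx": 0, "ry": 0, "rz": -0.01}, {"dx": 0.026, "dy": 0.24, "dz": 0.192, "rx": 0, "ry": 0, "rz": -0.01}, {"dx": 0.026, "dy": 0.24, "dz": 0.192, "rx": 0, "ry": 0, "rz": -0.01}, {"dx": 0.026, "dy": 0.24, "dz": 0.192, "rx": 0, "ry": 0, "rz": -0.01}]'

```text
t: 5.8
ee_pos: [0.5172, 0.002, 0.0262]
tcp_rot: [-2.273, -0.002, 2.004]
ft_force: [-0.3, -0.0, -0.5]
grip_width: 0.0076
gripper_force: 25.0
```

```bash
python3 lay.py; python3 -c "
from h import *
print(ctrl.read_state()['ft_force'])"
```

```text
[ 0.0165  0.9497 -0.4039  1.4538  0.3636  1.6957 -0.0788] 0.007583279466747091 [0.5172 0.002  0.0262]
[0.517  0.0023 0.0221] [-0.6943 -0.3237 -0.6428]
(array([ 0.0019, -0.2321, -0.1959]), array([ 0.0048, -0.005 , -0.0009]))
(array([0.0012, 0.0122, 0.0107]), array([ 0.0048, -0.005 , -0.0009]))
[-0.2547 -0.0303 -0.5093]
```

Call:
drive_tool --plan '[{"dx": 0, "dy": 0.006, "dz": 0.005, "rx": 0, "ry": 0, "rz": 0}, {"dx": 0, "dy": 0.012, "dz": 0.01, "rx": 0, "ry": 0, "rz": 0}, {"dx": 0, "dy": 0.012, "dz": 0.01, "rx": 0, "ry": 0, "rz": 0}, {"dx": 0, "dy": 0.012, "dz": 0.01, "rx": 0, "ry": 0, "rz": 0}]'

```text
t: 6.2
ee_pos: [0.5171, 0.002, 0.0222]
tcp_rot: [-2.273, -0.002, 2.004]
ft_force: [0.1, -0.0, -1.2]
grip_width: 0.008
gripper_force: 25.0
```

Call:
drive_tool --plan '[{"dx": 0, "dy": 0, "dz": 0, "rx": 0, "ry": 0, "rz": 0}, {"dx": 0, "dy": 0, "dz": 0, "rx": 0, "ry": 0, "rz": 0}, {"dx": 0, "dy": 0, "dz": 0, "rx": 0, "ry": 0, "rz": 0}, {"dx": 0, "dy": 0, "dz": 0, "rx": 0, "ry": 0, "rz": 0}]' --hand -0.62

```text
t: 6.6
ee_pos: [0.5171, 0.002, 0.0221]
tcp_rot: [-2.273, -0.002, 2.004]
ft_force: [0.0, 1.2, 0.2]
grip_width: 0.0174
gripper_force: 0.2
```

Call:
drive_tool --plan '[{"dx": 0, "dy": 0.013, "dz": -0.015, "rx": 0, "ry": 0, "rz": 0}, {"dx": 0, "dy": 0.026, "dz": -0.03, "rx": 0, "ry": 0, "rz": 0}, {"dx": 0, "dy": 0.039, "dz": -0.046, "rx": 0, "ry": 0, "rz": 0}, {"dx": 0, "dy": 0.051, "dz": -0.061, "rx": 0, "ry": 0, "rz": 0}, {"dx": 0, "dy": 0.064, "dz": -0.077, "rx": 0, "ry": 0, "rz": 0}, {"dx": 0, "dy": 0.064, "dz": -0.077, "rx": 0, "ry": 0, "rz": 0}]'

```text
t: 7.2
ee_pos: [0.5403, 0.013, 0.0221]
tcp_rot: [-2.273, -0.002, 2.004]
ft_force: [1.0, 1.2, 0.1]
grip_width: 0.0183
gripper_force: 0.3
```

```bash
python3 - <<'E'
from h import *
a=shot('scene','s2')[0];b=shot('wrist','w3')[0]
A=cv2.resize(a[140:260,270:420],None,fx=2.6,fy=2.6,interpolation=2)
B=cv2.resize(b,(499,312))[:,50:450]
cv2.imwrite('pics/c2.png',np.hstack([A[:312,:,::-1],B[:,:,::-1]]))
E
```

```text
(no output)
```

View pics/c2.png

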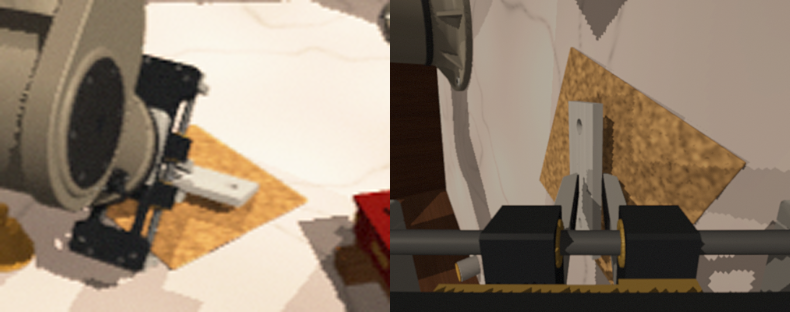

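The plate has come away from the grip and is resting on the lower finger at a shallower tilt. I'll keep sliding out.

Call:
drive_tool --plan '[{"dx": 0, "dy": 0.013, "dz": -0.015, "rx": 0, "ry": 0, "rz": 0}, {"dx": 0, "dy": 0.026, "dz": -0.03, "rx": 0, "ry": 0, "rz": 0}, {"dx": 0, "dy": 0.039, "dz": -0.046, "rx": 0, "ry": 0, "rz": 0}, {"dx": 0, "dy": 0.051, "dz": -0.061, "rx": 0, "ry": 0, "rz": 0}, {"dx": 0, "dy": 0.064, "dz": -0.077, "rx": 0, "ry": 0, "rz": 0}, {"dx": 0, "dy": 0.077, "dz": -0.092, "rx": 0, "ry": 0, "rz": 0}, {"dx": 0, "dy": 0.077, "dz": -0.092, "rx": 0, "ry": 0, "rz": 0}]'

```text
t: 8.0
ee_pos: [0.5675, 0.0255, 0.0222]
tcp_rot: [-2.273, -0.002, 2.004]
ft_force: [-0.8, 0.3, 0.2]
grip_width: 0.018
gripper_force: 0.0
```

```bash
python3 - <<'E'
from h import *
a=shot('scene','s3')[0];b=shot('wrist','w4')[0]
A=cv2.resize(a[140:260,270:420],None,fx=2.6,fy=2.6,interpolation=2)
B=cv2.resize(b,(499,312))[:,50:450]
cv2.imwrite('pics/c3.png',np.hstack([A[:312,:,::-1],B[:,:,::-1]]))
E
```

```text
(no output)
```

View pics/c3.png

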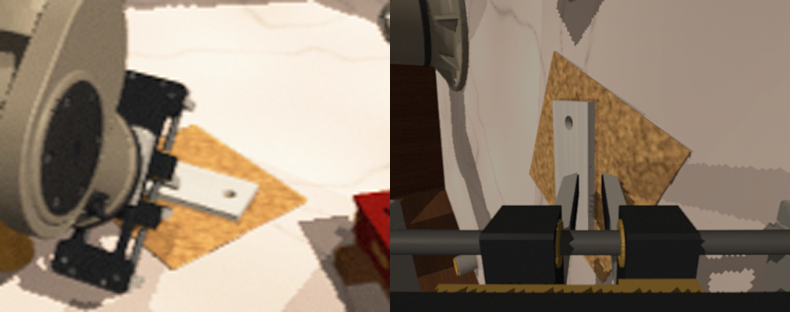

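The plate is now almost flat, with one hole visible near (570,122). I'll slide out the rest of the way and withdraw.

Call:
drive_tool --plan '[{"dx": 0, "dy": 0.02, "dz": -0.024, "rx": 0, "ry": 0, "rz": 0}, {"dx": 0, "dy": 0.045, "dz": -0.055, "rx": 0, "ry": 0, "rz": 0}, {"dx": 0, "dy": 0.045, "dz": -0.1, "rx": 0, "ry": 0, "rz": 0}, {"dx": 0, "dy": 0.045, "dz": -0.2, "rx": 0, "ry": 0, "rz": 0}, {"dx": 0, "dy": -0.05, "dz": -0.35, "rx": -0.1, "ry": 0, "rz": 0}, {"dx": 0, "dy": -0.2, "dz": -0.5, "rx": -0.3, "ry": 0, "rz": 0}, {"dx": 0, "dy": -0.35, "dz": -0.55, "rx": -0.5, "ry": 0, "rz": 0}, {"dx": 0, "dy": -0.5, "dz": -0.5, "rx": -0.7, "ry": 0, "rz": 0}, {"dx": 0, "dy": -0.6, "dz": -0.45, "rx": -0.9, "ry": 0, "rz": 0}, {"dx": 0, "dy": -0.65, "dz": -0.45, "rx": -1, "ry": 0, "rz": 0}]' --hand -0.5

```text
t: 9.1
ee_pos: [0.5494, 0.0162, 0.2211]
tcp_rot: [-3.034, 0.0, 2.003]
ft_force: [1.8, -0.8, 0.9]
grip_width: 0.0234
gripper_force: 0.0
```

```bash
python3 - <<'E'
from h import *
print(tool()[1]);print(go([.525,-.02,.22],[np.pi,0,np.radians(115)]))
E
```

```text
[0.5494 0.0162 0.2211]
(array([-0.0904, -0.1479,  0.0204]), array([-0.137 ,  0.    , -0.0048]))
```

Call:
drive_tool --plan '[{"dx": -0.09, "dy": -0.15, "dz": 0.02, "rx": -0.137, "ry": 0, "rz": 0}, {"dx": -0.09, "dy": -0.15, "dz": 0.02, "rx": -0.137, "ry": 0, "rz": 0}, {"dx": -0.09, "dy": -0.15, "dz": 0.02, "rx": -0.137, "ry": 0, "rz": 0}, {"dx": -0.09, "dy": -0.15, "dz": 0.02, "rx": -0.137, "ry": 0, "rz": 0}]' --hand 1

```text
t: 9.5
ee_pos: [0.526, -0.0188, 0.2192]
tcp_rot: [-3.136, -0.002, 2.005]
ft_force: [0.2, 0.2, 0.5]
grip_width: 0.052
gripper_force: 0.0
```

```bash
cat >> h.py <<'E'
def plate_flat(im,c,z=.011,ctr=(.53,.005)):
    "rect of the light plate on the mat + holes (dark blobs in it), pixel-wise"
    hsv=cv2.cvtColor(im,cv2.COLOR_RGB2HSV)
    poly=proj(c,[[ctr[0]+a,ctr[1]+b,.003] for a,b in((-.08,-.08),(.08,-.08),(.08,.08),(-.08,.08))]).astype(np.int32)
    roi=np.zeros(im.shape[:2],np.uint8);cv2.fillConvexPoly(roi,poly,1);roi[240:]=0
    m=((hsv[...,1]<70)&(hsv[...,2]>90)&(roi>0)).astype(np.uint8)
    cs,_=cv2.findContours(m,cv2.RETR_EXTERNAL,cv2.CHAIN_APPROX_NONE);k=max(cs,key=cv2.contourArea)
    f=np.zeros_like(m);cv2.drawContours(f,[cv2.convexHull(k)],-1,1,-1);f=cv2.erode(f,np.ones((3,3)))
    hm=((hsv[...,2]<np.median(hsv[...,2][m>0])*.75)&(f>0)).astype(np.uint8)
    n,l,st,ce=cv2.connectedComponentsWithStats(hm)
    return k[:,0],[(st[i,4],ce[i],st[i,2:4]) for i in range(1,n) if st[i,4]>12],m
E
python3 - <<'E'
from h import *
im,c=shot('wrist','w5');k,h,m=plate_flat(im,c)
print(tool()[1])
X=onplane(c,k,.011)[:,:2];r=cv2.minAreaRect((X*1000).astype(np.float32));print(r);
for a in h: print(a,onplane(c,a[1],.011))
v=im.copy();cv2.drawContours(v,[k.reshape(-1,1,2)],-1,(0,255,0),1)
cv2.imwrite('pics/w5v.png',v[:,:,::-1])
E
```

```text
[ 0.5261 -0.0182  0.2187]
((526.3014526367188, 5.683418273925781), (56.229469299316406, 129.16900634765625), 24.71809959411621)
(np.int32(55), array([330.9636, 121.1273]), array([10,  9], dtype=int32)) [[0.5077 0.0481 0.011 ]]
(np.int32(30), array([330.0333, 191.3333]), array([7, 6], dtype=int32)) [[ 0.5453 -0.0342  0.011 ]]
```

View pics/w5v.png

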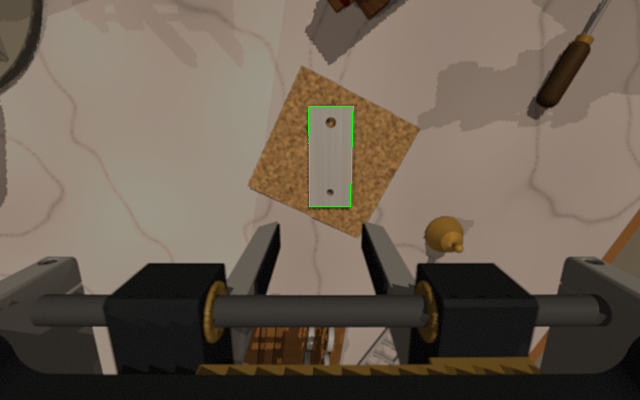

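The plate lies flat on the mat at (308–353,106–208). The big hole is at (331,121), the tool +x end, and the small one is at (330,191). I'll take one nearer view to check its height.

```bash
python3 - <<'E'
from h import *
print(go([.543,-.031,.12],[np.pi,0,np.radians(114.7)]))
E
```

```text
(array([-0.0759,  0.0421,  0.3945]), array([-0.0076, -0.0039,  0.0047]))
```

Call:
drive_tool --plan '[{"dx": -0.075, "dy": 0.042, "dz": 0.2, "rx": -0.008, "ry": -0.004, "rz": 0.005}, {"dx": -0.075, "dy": 0.042, "dz": 0.36, "rx": -0.008, "ry": -0.004, "rz": 0.005}, {"dx": -0.075, "dy": 0.042, "dz": 0.395, "rx": -0.008, "ry": -0.004, "rz": 0.005}, {"dx": -0.075, "dy": 0.042, "dz": 0.395, "rx": -0.008, "ry": -0.004, "rz": 0.005}, {"dx": -0.075, "dy": 0.042, "dz": 0.395, "rx": -0.008, "ry": -0.004, "rz": 0.005}]'

```text
t: 10.05
ee_pos: [0.5429, -0.031, 0.121]
tcp_rot: [3.141, 0.001, 2.001]
ft_force: [1.0, -0.3, 0.8]
grip_width: 0.0931
gripper_force: 0.0
```

```bash
python3 - <<'E'
from h import *
im,c=shot('wrist','w6');k,h,m=plate_flat(im,c)
X=onplane(c,k,.011)[:,:2];r=cv2.minAreaRect((X*1000).astype(np.float32));print(tool()[1],r)
for a in h: print(a,onplane(c,a[1],.011))
R=Rn.from_euler('xyz',[-3.136,-.002,2.005]).as_matrix()
c5=cam('wrist',(R,np.array([.5261,-.0182,.2187])))
if len(h)==2: print(tri(c5,[[330.96,121.13],[330.03,191.33]],c,[a[1] for a in h]))
a=np.radians(r[2]+90)
print(go([r[0][0]/1000,r[0][1]/1000,.005],[np.pi,0,a]))
E
```

```text
[ 0.5431 -0.0313  0.1214] ((526.2935791015625, 5.787513732910156), (56.33049774169922, 129.6149444580078), 24.71736717224121)
(np.int32(114), array([321.5789, 101.2632]), array([15, 13], dtype=int32)) [[0.5074 0.0481 0.011 ]]
(np.int32(51), array([321.2941, 196.7059]), array([9, 9], dtype=int32)) [[ 0.5452 -0.0346  0.011 ]]
[[ 0.5076  0.0484  0.01    0.0007]
 [ 0.5415 -0.0269  0.0431  0.0002]]
(array([0.1637, 0.    , 0.4653]), array([ 0.0025,  0.0019, -0.0015]))
```

Call:
drive_tool --plan '[{"dx": 0.163, "dy": 0, "dz": 0.1, "rx": 0, "ry": 0, "rz": 0}, {"dx": 0.163, "dy": 0, "dz": 0.22, "rx": 0, "ry": 0, "rz": 0}, {"dx": 0.163, "dy": 0, "dz": 0.32, "rx": 0, "ry": 0, "rz": 0}, {"dx": 0.163, "dy": 0, "dz": 0.39, "rx": 0, "ry": 0, "rz": 0}, {"dx": 0.163, "dy": 0, "dz": 0.42, "rx": 0, "ry": 0, "rz": 0}, {"dx": 0.163, "dy": 0, "dz": 0.44, "rx": 0, "ry": 0, "rz": 0}, {"dx": 0.163, "dy": 0, "dz": 0.455, "rx": 0, "ry": 0, "rz": 0}, {"dx": 0.163, "dy": 0, "dz": 0.462, "rx": 0, "ry": 0, "rz": 0}, {"dx": 0.163, "dy": 0, "dz": 0.462, "rx": 0, "ry": 0, "rz": 0}]'

```text
t: 11.0
ee_pos: [0.5251, 0.0047, 0.0044]
tcp_rot: [3.141, 0.001, 2.0]
ft_force: [-0.6, 0.9, 0.2]
grip_width: 0.0941
gripper_force: 0.0
```

Call:
drive_tool --plan '[{"dx": 0, "dy": 0, "dz": 0, "rx": 0, "ry": 0, "rz": 0}, {"dx": 0, "dy": 0, "dz": 0, "rx": 0, "ry": 0, "rz": 0}, {"dx": 0, "dy": 0, "dz": 0, "rx": 0, "ry": 0, "rz": 0}, {"dx": 0, "dy": 0, "dz": 0, "rx": 0, "ry": 0, "rz": 0}, {"dx": 0, "dy": 0, "dz": 0, "rx": 0, "ry": 0, "rz": 0}]' --hand -1 --squeeze 20

```text
t: 11.5
ee_pos: [0.5249, 0.0048, 0.004]
tcp_rot: [3.141, 0.001, 2.0]
ft_force: [0.1, 0.6, -0.4]
grip_width: 0.0577
gripper_force: 0.2
```

```bash
python3 - <<'E'
from h import *
s=ctrl.read_state();print(s['ee_pos'],s['tcp_rot'],s['grip_width'],s['q'])
E
```

```text
[0.5249 0.0048 0.004 ] [3.1415 0.0007 1.9999] 0.057707498482822424 [ 0.2614  0.5044 -0.4808  2.0681  0.378   0.653  -0.0433]
```

Call:
drive_tool --plan '[{"dx": 0, "dy": 0, "dz": 0, "rx": 0, "ry": 0, "rz": 0}, {"dx": 0, "dy": 0, "dz": 0, "rx": 0, "ry": 0, "rz": 0}, {"dx": 0, "dy": 0, "dz": 0, "rx": 0, "ry": 0, "rz": 0}, {"dx": 0, "dy": 0, "dz": -0.1, "rx": 0, "ry": 0, "rz": 0}, {"dx": 0, "dy": 0, "dz": -0.25, "rx": 0, "ry": 0, "rz": 0}, {"dx": 0, "dy": 0, "dz": -0.4, "rx": 0, "ry": 0, "rz": 0}, {"dx": 0, "dy": 0, "dz": -0.55, "rx": 0, "ry": 0, "rz": 0}, {"dx": 0, "dy": 0, "dz": -0.7, "rx": 0, "ry": 0, "rz": 0}, {"dx": 0, "dy": 0, "dz": -0.75, "rx": 0, "ry": 0, "rz": 0}, {"dx": 0, "dy": 0, "dz": -0.75, "rx": 0, "ry": 0, "rz": 0}]'

```text
t: 12.5
ee_pos: [0.5255, 0.0048, 0.1929]
tcp_rot: [3.139, 0.002, 2.0]
ft_force: [-0.9, -0.6, -2.5]
grip_width: 0.0557
gripper_force: 20.0
```

```bash
python3 - <<'E'
from h import *
print(go([.45,.15,.19],[np.pi,0,np.radians(58.7)]))
im,c=shot('wrist','w7')
E
```

```text
(array([ 0.6539, -0.0333,  0.0098]), array([0.0041, 0.0014, 1.2415]))
```

View pics/w7.png

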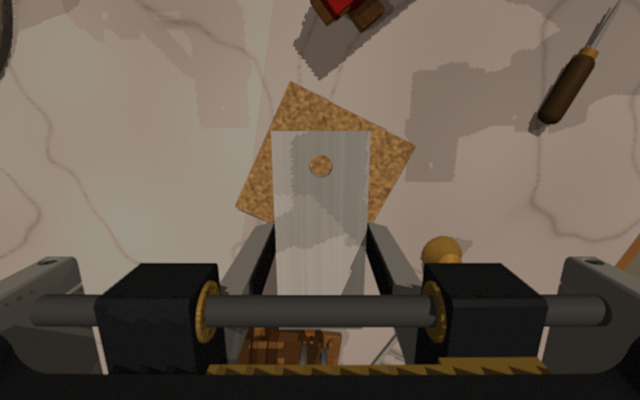

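The plate is held by its width with the grip centred, and the big hole is at (320,166). Next I'll move it over beside the engine.

```bash
python3 - <<'E'
from h import *
print(go([.43,.14,.22],[np.pi,0,np.radians(58.7)]))
im=cv2.imread('pics/w7.png')[:,:,::-1].copy();m=camera_model('wrist');T=np.array(m['T_tool_cam'])
c=(m['intrinsics'],m['k1'],T[:3,:3],T[:3,3])  # tool frame
hsv=cv2.cvtColor(im,cv2.COLOR_RGB2HSV);g=((hsv[...,1]>85)).astype(np.uint8);sub=g[140:195,295:350]
n,l,st,ce=cv2.connectedComponentsWithStats(sub);
for i in range(1,n): print(st[i],ce[i]+[295,140],onplane(c,ce[i]+[295,140],-.007),onplane(c,ce[i]+[295,140],-.003))
E
```

```text
(array([ 0.6497, -0.1193, -0.1161]), array([0.0009, 0.0014, 1.2415]))
[ 14  15  23  21 373] [320.2761 164.9571] [[ 0.0457 -0.0003 -0.007 ]] [[ 0.0451 -0.0003 -0.003 ]]
```

Call:
drive_tool --plan '[{"dx": 0.1, "dy": -0.02, "dz": -0.03, "rx": 0, "ry": 0, "rz": 0.15}, {"dx": 0.2, "dy": -0.04, "dz": -0.06, "rx": 0, "ry": 0, "rz": 0.3}, {"dx": 0.3, "dy": -0.06, "dz": -0.09, "rx": 0, "ry": 0, "rz": 0.45}, {"dx": 0.4, "dy": -0.08, "dz": -0.116, "rx": 0, "ry": 0, "rz": 0.6}, {"dx": 0.5, "dy": -0.1, "dz": -0.116, "rx": 0, "ry": 0, "rz": 0.75}, {"dx": 0.6, "dy": -0.12, "dz": -0.116, "rx": 0, "ry": 0, "rz": 0.9}, {"dx": 0.65, "dy": -0.12, "dz": -0.116, "rx": 0, "ry": 0, "rz": 1}, {"dx": 0.65, "dy": -0.12, "dz": -0.116, "rx": 0, "ry": 0, "rz": 1}]'

```text
t: 13.35
ee_pos: [0.4284, 0.1412, 0.2188]
tcp_rot: [-3.14, 0.002, 1.215]
ft_force: [-0.8, -0.4, -1.6]
grip_width: 0.056
gripper_force: 20.0
```

Call:
drive_tool --plan '[{"dx": 0, "dy": 0, "dz": 0, "rx": 0, "ry": 0, "rz": 0.12}, {"dx": 0, "dy": 0, "dz": 0, "rx": 0, "ry": 0, "rz": 0.24}, {"dx": 0, "dy": 0, "dz": 0, "rx": 0, "ry": 0, "rz": 0.24}, {"dx": 0, "dy": 0, "dz": 0, "rx": 0, "ry": 0, "rz": 0.24}]'

```text
t: 13.75
ee_pos: [0.4298, 0.1396, 0.2195]
tcp_rot: [-3.141, 0.001, 1.03]
ft_force: [0.3, 0.2, -2.3]
grip_width: 0.0558
gripper_force: 20.0
```

```bash
python3 - <<'E'
from h import *
im,c=shot('wrist','w8')
print(tool()[1],ctrl.read_state()['tcp_rot'],ctrl.read_state()['q'])
print(proj(c,[[.5113,.2786,.074],[.4636,.2001,.074]]))
E
```

```text
[0.4298 0.1397 0.2197] [-3.1413  0.0011  1.0293] [ 0.1481  0.0831 -0.628   2.0347  0.0569  1.0414 -1.0486]
[[318.6077  23.1703]
 [318.3424 120.1193]]
```

View pics/w8.png

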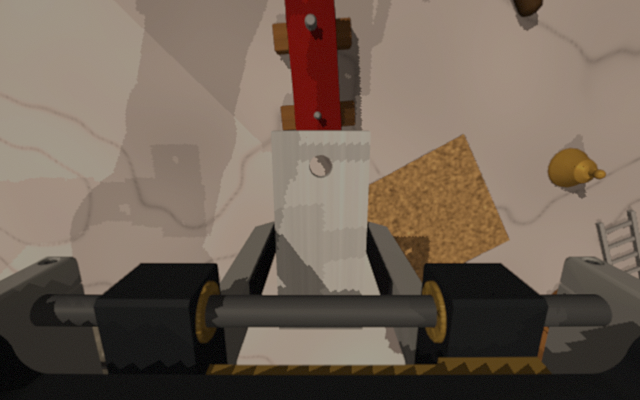

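The wrist view shows the thick pin's tip near (310,18) and the thin one's near (317,114), just ahead of the plate's end. The engine axis is turned a few degrees from the tool's. I've used all my picture views, so from here on I'll measure numerically.

```bash
python3 - <<'E'
from h import *
im=cv2.imread('pics/w8.png')[:,:,::-1].astype(int)
for (y0,y1,x0,x1) in ((8,36,298,322),(105,128,308,328)):
    print(y0,x0);g=im[y0:y1,x0:x1]
    for r in range(y1-y0): print(y0+r,' '.join('%4s'%('R%d'%(p[0]) if p[0]>1.6*p[1] else p[1]) for p in g[r]))
E
```

```text
8 298
8  R96  R95  R97  R97  R97  R99  R98  R99  R97  R97  R97  R99  R98  R96  R95  R96  R95  R96  R97  R95  R97  R95  R97  R96
9  R96  R98  R98  R97  R98  R97  R98  R98  R98  R98  R97  R97  R98  R96  R96  R96  R95  R95  R95  R97  R96  R96  R95  R96
10  R97  R96  R97  R97  R97  R98  R97  R99  R98  R97  R98  R98  R96  R98  R96  R95  R96  R96  R96  R95  R95  R95  R96  R95
11  R97  R96  R96  R96  R97  R98  R97  R98  R97  R99  R98  R97  R96  R96  R97  R95  R95  R96  R95  R95  R96  R96  R96  R95
12  R97  R97  R97  R96  R98  R98  R98  R97  R97  R98  R97  R96  R96  R96  R97  R96  R95  R95  R96  R96  R96  R96  R95  R95
13 R102  R98  R96  R96 R100 R102  R97  R96  R95  R97  R97  R97  R97  R94  R95  R94  R94  R96  R96  R94  R95  R94  R94  R95
14 R109 R104  R98 R103 R106 R106  R99  R97  R98  R98   73   81   81   73   61  R93  R93  R95  R96  R96  R94  R95  R94  R94
15 R113 R111 R107 R109 R111 R111 R105 R101 R100   88  104  107  107  103   92   71  R85  R92  R96  R96  R97  R96  R95  R95
16 R114 R114 R112 R112 R112 R111 R109 R108   86  109  114  114  115  112  106   90   64  R82  R93  R96  R97  R96
[... 4047 characters left out ...]
1 R111 R112 R110 R112 R103  R87  R57  R42  R47  R48  R45  R45  R45  R61  R92
122 R111 R111 R111 R110 R110 R110 R110 R111 R111 R108  R94  R67  R47  R45  R47  R46  R47  R51  R70  R92
123 R111 R110 R109 R110 R110 R111 R110 R111 R111 R109  R98  R87  R66  R50  R46  R47  R47  R54  R81  R94
124 R111 R111 R112 R111 R111 R109 R109 R110 R110 R107  R96  R95  R87  R57  R43  R46  R45  R48  R67  R91
125 R112 R109 R112 R111 R111 R110 R109 R111 R107 R100  R95  R97  R92  R69  R47  R44  R51  R60  R69  R90
126 R111 R111 R112 R110 R110 R109 R110 R111 R108  R97  R93  R95  R97  R90  R66  R54  R69  R88  R93  R95
127 R109 R110 R111 R111 R110 R109 R109 R110 R108 R101  R95  R95  R96  R96  R87  R75  R88  R97  R97  R96
```

```bash
cat >> h.py <<'E'
def pins(im,c,guess):
    "bright centroid of the pins' tops near guessed world points"
    out=[]
    for g in proj(c,guess):
        x,y=g.round().astype(int);w=16;y0=max(y-w,0);x0=max(x-w,0);s=im[y0:y+w,x0:x+w].astype(float)
        m=((s[...,1]>99)&(s[...,0]<1.35*s[...,1])).astype(np.uint8)
        n,l,st,ce=cv2.connectedComponentsWithStats(m)
        if n<2: out.append([np.nan]*2);print('no pin',g);continue
        i=min(range(1,n),key=lambda i:np.hypot(*(ce[i]+[x0,y0]-g)) if st[i,4]>6 else 1e3);print(st[i,2:],ce[i]+[x0,y0]);out.append(ce[i]+[x0,y0])
    return np.array(out)
E
python3 - <<'E'
from h import *
im=cv2.imread('pics/w8.png')[:,:,::-1];c=cam('wrist')
X=onplane(c,[[310,19],[316.6,114.5]],.074);p=pins(im,c,X);X=onplane(c,p,.074);v=X[0]-X[1]
print(X,np.linalg.norm(v),np.degrees(np.arctan2(v[1],v[0])),X.mean(0))
np.save('w8.npy',{'c':c,'p':p},allow_pickle=True)
a=np.arctan2(v[1],v[0]);d=v/np.linalg.norm(v);m=X.mean(0);n=np.array([np.sin(a),-np.cos(a),0])
T=m-.055*d+.085*n;T[2]=.16
print(T,go(T,[np.pi,0,a]))
E
```

```text
[ 8  9 61] [309.5574  19.0492]
[ 4  5 16] [316.5625 114.25  ]
[[0.5058 0.2864 0.074 ]
 [0.4652 0.2063 0.074 ]] 0.08982964437784671 63.122385463611664 [0.4855 0.2464 0.074 ]
[0.5365 0.1589 0.16  ] (array([0.2858, 0.3261, 0.2384]), array([-0.0004,  0.0014, -0.0921]))
```

Call:
drive_tool --plan '[{"dx": 0.14, "dy": 0.16, "dz": 0.12, "rx": 0, "ry": 0, "rz": -0.05}, {"dx": 0.28, "dy": 0.32, "dz": 0.24, "rx": 0, "ry": 0, "rz": -0.092}, {"dx": 0.285, "dy": 0.325, "dz": 0.24, "rx": 0, "ry": 0, "rz": -0.092}, {"dx": 0.285, "dy": 0.325, "dz": 0.24, "rx": 0, "ry": 0, "rz": -0.092}, {"dx": 0.285, "dy": 0.325, "dz": 0.24, "rx": 0, "ry": 0, "rz": -0.092}]'

```text
t: 14.3
ee_pos: [0.5359, 0.1589, 0.1596]
tcp_rot: [-3.14, 0.001, 1.1]
ft_force: [-1.0, 0.2, -1.7]
grip_width: 0.0564
gripper_force: 20.0
```

```bash
python3 - <<'E'
from h import *
im,c=shot('wrist','w9');w=np.load('w8.npy',allow_pickle=True).item()
X8=onplane(w['c'],w['p'],.074);print(proj(c,X8));p=pins(im,c,X8);X=onplane(c,p,.074);v=X[0]-X[1]
print(X,np.linalg.norm(v),np.degrees(np.arctan2(v[1],v[0])),X.mean(0));print(tri(w['c'],w['p'],c,p))
X=(X+X8)/2;v=X[0]-X[1];a=np.arctan2(v[1],v[0]);d=v/np.linalg.norm(v);m=X.mean(0)
T=m-.035*d;T[2]=.16;print(T,go(T,[np.pi,0,a]))
E
```

```text
[[218.8267  83.0792]
 [227.3384 188.0823]]
[10 11 86] [218.7442  83.1977]
[ 6  7 27] [227.3333 188.3333]
[[0.5057 0.2864 0.074 ]
 [0.4651 0.2061 0.074 ]] 0.08997072444641457 63.15641607113322 [0.4854 0.2462 0.074 ]
[[0.5058 0.2863 0.0743 0.    ]
 [0.4652 0.2062 0.0744 0.0002]]
[0.4696 0.2151 0.16  ] (array([ 0.0802, -0.3376,  0.0009]), array([-0.0002,  0.0011, -0.0026]))
```

```bash
cat > tgt.py <<'E'
from h import *
import sys
s=ctrl.read_state();print(s['ee_pos'],s['tcp_rot'],s['ft_force'],s['moment'],s['grip_width'])
for z in map(float,sys.argv[1:]): print(z,go([.4854,.2459,z],[np.pi,0,np.radians(63.14)]))
E
python3 tgt.py .16 .1
```

```text
[0.5357 0.1589 0.1602] [-3.1415  0.0009  1.1   ] [ 0.2802  0.6363 -1.3602] [-0.086  -0.0571  0.0226] 0.055738550983751314
0.16 (array([ 0.2186, -0.3373,  0.0008]), array([-0.0002,  0.0011, -0.0026]))
0.1 (array([ 0.2189, -0.3372,  0.2408]), array([-0.0002,  0.0011, -0.0026]))
```

Call:
drive_tool --plan '[{"dx": 0.1, "dy": -0.15, "dz": 0, "rx": 0, "ry": 0.001, "rz": -0.003}, {"dx": 0.2, "dy": -0.3, "dz": 0, "rx": 0, "ry": 0.001, "rz": -0.003}, {"dx": 0.219, "dy": -0.337, "dz": 0.05, "rx": 0, "ry": 0.001, "rz": -0.003}, {"dx": 0.219, "dy": -0.337, "dz": 0.15, "rx": 0, "ry": 0.001, "rz": -0.003}, {"dx": 0.219, "dy": -0.337, "dz": 0.22, "rx": 0, "ry": 0.001, "rz": -0.003}, {"dx": 0.219, "dy": -0.337, "dz": 0.25, "rx": 0, "ry": 0.001, "rz": -0.003}, {"dx": 0.219, "dy": -0.337, "dz": 0.25, "rx": 0, "ry": 0.001, "rz": -0.003}, {"dx": 0.219, "dy": -0.337, "dz": 0.25, "rx": 0, "ry": 0.001, "rz": -0.003}, {"dx": 0.219, "dy": -0.337, "dz": 0.25, "rx": 0, "ry": 0.001, "rz": -0.003}]'

```text
t: 15.25
ee_pos: [0.4867, 0.2462, 0.0989]
tcp_rot: [3.14, -0.001, 1.101]
ft_force: [0.4, -0.3, -1.4]
grip_width: 0.0556
gripper_force: 20.0
```

```bash
python3 tgt.py .078 .061; python3 - <<'E'
from h import *
im,c=shot('wrist','w10');g=im[140:195,295:350].astype(int)
m=(g[...,0]>1.5*g[...,1]).astype(np.uint8);n,l,st,ce=cv2.connectedComponentsWithStats(m)
print([ (st[i],ce[i]+[295,140]) for i in range(1,n)])
for r in range(12,40): print(140+r,' '.join('%4s'%('R%d'%p[0] if p[0]>1.5*p[1] else p[1]) for p in g[r,10:42]))
print(proj(c,[[.50575,.2863,.074]]))
E
```

```text
[0.4867 0.2462 0.0989] [ 3.1399 -0.0014  1.1006] [ 0.4376 -0.2599 -1.4115] [-0.1054 -0.0343  0.0116] 0.055609909455664394
0.078 (array([-0.0036, -0.0044,  0.0837]), array([ 0.0021, -0.0018, -0.0018]))
0.061 (array([-0.0037, -0.0045,  0.1517]), array([ 0.0021, -0.0018, -0.0018]))
[(array([ 15,  18,  22,  17, 160], dtype=int32), array([320.7625, 168.4437]))]
152  125  125  124  125  123  123  123  124  124  124  123  122  120  122  122  123  124  123  124  125  125  125  124  123  122  123  122  122  123  124  125  125
153  124  126  125  124  123  123  123  125  123  124  122  121  121  123  123  122  122  124  125  126  127  126  125  125  122  123  122  122  124  125  124  124
154  125  125  125  125  122  123  123  124  125  123  123  121  120  120  121  121  120  119  121  126  126  128  125  126  123  122  122  122  123  124  126  124
155  123  125  125  125  123  122  124  125  126  123  121  120  115  115  112  109  100   98  102  111  119  124  126  125  124  122  122  122  123  124  126  123
156  124  125  125  125  123  123  124  124  122  120  119  112  109  107  101   93  
[... 3172 characters left out ...]
20  123  124  125  124
176  124  124  125  124  124  124  124  123  121  112  102   94   88   86   89   92   95   98  102  106  114  118  120  121  123  122  121  122  122  124  125  125
177  124  124  125  124  124  123  122  124  123  122  119  112  103  102  101  104  107  110  113  119  121  123  123  123  122  121  120  121  123  124  124  125
178  122  124  125  124  124  122  121  124  122  122  124  121  118  116  115  116  117  121  122  124  125  124  124  123  123  121  121  122  123  123  124  124
179  124  124  124  124  123  122  121  122  123  123  123  120  121  121  120  121  122  123  124  126  124  123  123  122  124  121  121  121  121  124  125  125
[[318.2872 159.7406]]
```

```bash
cat > avg.py <<'E'
from h import *
P=[];A=[]
for i in range(10):
    s=ctrl.read_state();P.append(s['ee_pos']);A.append(np.mod(s['tcp_rot'],2*np.pi));camera('top')
P=np.array(P);A=np.array(A);print(P.std(0),A.std(0));p=P.mean(0);a=A.mean(0);a[1]=(a[1]+np.pi)%(2*np.pi)-np.pi if a[1]<6.2 else a[1]-2*np.pi
print(P,p,A[:,2]);np.save('avg.npy',p)
E
python3 avg.py
```

```text
[0.0002 0.0001 0.0003] [0.0003 0.0004 0.0001]
[[0.4867 0.2462 0.0988]
 [0.4867 0.2461 0.0986]
 [0.4866 0.2461 0.0984]
 [0.4865 0.2461 0.0983]
 [0.4864 0.2461 0.0981]
 [0.4864 0.246  0.0981]
 [0.4863 0.246  0.0979]
 [0.4863 0.2461 0.0979]
 [0.4862 0.2461 0.0978]
 [0.4863 0.246  0.0978]] [0.4864 0.2461 0.0982] [1.1005 1.1004 1.1005 1.1005 1.1005 1.1005 1.1006 1.1006 1.1007 1.1005]
```

```bash
cat > sil.py <<'E'
from h import *
a0=np.radians(63.14);d=np.array([np.cos(a0),np.sin(a0),0]);n=np.array([np.sin(a0),-np.cos(a0),0])
def sil(f,c,guess):
    im=cv2.imread(f'pics/{f}.png')[:,:,::-1]
    S=cv2.cvtColor(np.ascontiguousarray(im),cv2.COLOR_RGB2HSV)[...,1].astype(float)/255
    res=[]
    for k,(g,r) in enumerate(zip(proj(c,guess),(.006,.004))):
        x,y=g.round().astype(int)
        B=np.median(S[max(y-12,0):y+12,x-12:x+12]);th=B/2
        def edge(v):  # outward crossing
            i=np.argmax(v>th);return i-1+(th-v[i-1])/(v[i]-v[i-1])
        L=[];Rr=[]
        for yy in (y-1,y,y+1,y+2): L.append(x-edge(S[yy,x::-1]));Rr.append(x+edge(S[yy,x:]))
        l,rr=np.min(L),np.max(Rr);cx=(l+rr)/2
        t=min(y-edge(S[y::-1,xx]) for xx in (int(cx),int(cx)+1))
        P=onplane(c,[[cx,y],[cx,t]],.0715);X=P[0]+((P[1]-P[0])@d-r)*d
        w=np.diff(onplane(c,[[l,y],[rr,y]],.0715)@n)[0];print(f,k,(l,rr,t),'width',w,X);res.append(X)
    v=res[0]-res[1];print('len',np.linalg.norm(v),'yaw',np.degrees(np.arctan2(v[1],v[0])),'mid',(res[0]+res[1])/2)
G=[[.5059,.2863,.073],[.4654,.2062,.073]]
if __name__=='__main__':
    w=np.load('w8.npy',allow_pickle=True).item();sil('w8',w['c'],G)
    c=cam('wrist',(Rn.from_euler('xyz',[-3.1415,.0009,1.1]).as_matrix(),np.array([.5357,.1589,.1602])));sil('w9',c,G)
    c=cam('wrist',(Rn.from_euler('xyz',[3.1399,-.0014,1.1006]).as_matrix(),np.array([.4867,.2462,.0989])))
    P=onplane(c,[[311.6,162],[327.6,162]],.0715);print('w10 lateral: mid.n',P.mean(0)@n,'vs',[np.dot(g,n) for g in G],np.diff(P@n))
E
python3 sil.py
```

```text
w8 0 (np.float64(304.3478260869565), np.float64(315.961038961039), np.float64(13.559999999999999)) width 0.011350033066954368 [0.5061 0.2857 0.0715]
w8 1 (np.float64(313.40909090909093), np.float64(320.5204918032787), np.float64(111.11486486486487)) width 0.007468559708254496 [0.4652 0.2054 0.0715]
len 0.0901502653464624 yaw 63.03003757195824 mid [0.4856 0.2456 0.0715]
w9 0 (np.float64(213.26736111111111), np.float64(230.44072164948454), np.float64(77.00446428571429)) width 0.014501412795111746 [0.5068 0.2849 0.0715]
w9 1 (np.float64(224.30434782608697), np.float64(235.72164948453607), np.float64(182.0)) width 0.010497681822551952 [0.4669 0.2065 0.0715]
len 0.08796501466884019 yaw 63.05573639930954 mid [0.4868 0.2457 0.0715]
w10 lateral: mid.n 0.3226709381629149 vs [np.float64(0.3219662757454273), np.float64(0.3220258340682632)] [0.0111]
```

```bash
sed -i 's/\.4854,\.2459,z/.4859,.2451,z/; s/63\.14/63.05/' tgt.py; python3 tgt.py .08
```

```text
[0.4862 0.246  0.0978] [ 3.1411 -0.0003  1.1006] [-0.1202 -0.4318 -2.4023] [-0.067  -0.0424  0.0054] 0.055636620233251076
0.08 (array([-0.004 ,  0.0005,  0.0712]), array([ 0.0006, -0.0003,  0.0003]))
```

Call:
drive_tool --plan '[{"dx": -0.002, "dy": 0, "dz": 0.03, "rx": 0, "ry": 0, "rz": 0}, {"dx": -0.004, "dy": 0, "dz": 0.06, "rx": 0, "ry": 0, "rz": 0}, {"dx": -0.004, "dy": 0, "dz": 0.071, "rx": 0, "ry": 0, "rz": 0}, {"dx": -0.004, "dy": 0, "dz": 0.071, "rx": 0, "ry": 0, "rz": 0}, {"dx": -0.004, "dy": 0, "dz": 0.071, "rx": 0, "ry": 0, "rz": 0}, {"dx": -0.004, "dy": 0, "dz": 0.071, "rx": 0, "ry": 0, "rz": 0}, {"dx": -0.004, "dy": 0, "dz": 0.071, "rx": 0, "ry": 0, "rz": 0}]'

```text
t: 16.5
ee_pos: [0.4859, 0.2452, 0.0803]
tcp_rot: [3.141, -0.001, 1.101]
ft_force: [0.1, -1.1, -1.3]
grip_width: 0.0555
gripper_force: 20.0
```

```bash
python3 tgt.py .08 .074 .061;python3 - <<'E'
from h import *
im,c=shot('wrist','w11');g=im[140:195,295:350].astype(int)
for r in range(12,38): print(140+r,' '.join('%4s'%('R%d'%p[0] if p[0]>1.5*p[1] else p[1]) for p in g[r,10:42]))
E
```

```text
[0.4859 0.2452 0.0803] [ 3.1408 -0.0006  1.1006] [ 0.0652 -1.0996 -1.3324] [-0.0447 -0.0613 -0.0396] 0.05551999627827401
0.08 (array([-0.0004,  0.0002,  0.001 ]), array([ 0.001 , -0.0007,  0.0002]))
0.074 (array([-0.0005,  0.0001,  0.025 ]), array([ 0.001 , -0.0007,  0.0002]))
0.061 (array([-0.0005,  0.0001,  0.077 ]), array([ 0.001 , -0.0007,  0.0002]))
152  126  126  127  127  125  123  126  126  126  125  124  123  122  123  125  124  124  125  125  127  127  127  125  126  124  123  124  123  124  125  126  127
153  126  126  126  126  125  125  124  125  125  125  124  124  123  124  124  126  124  124  127  128  128  127  126  124  125  123  124  123  125  126  126  125
154  124  126  127  125  124  125  124  126  125  126  126  123  118  117  116  116  117  118  122  125  129  129  127  125  124  123  123  124  123  127  126  125
155  124  126  127  127  125  124  124  128  126  125  120  109   93   85   77   73   76   81   92  107  119  124  126  127  125  124  123  123  125  126  126  126
156  125  127  126  125  125  126  125  126  123  113   92   69   56   53   51   46   4
[... 2820 characters left out ...]
  92  108  119  123  124  125  125  126  125
174  126  125  127  127  126  125  118  101   82   66   50   42  R57  R49  R50  R46  R47  R49  R56  R63   62   83  103  112  117  123  123  123  124  125  125  126
175  125  125  126  125  125  125  124  120  105   91   83   79   69   56   56   56   54   61   71   81  101  109  116  120  122  124  121  122  124  125  126  125
176  125  126  126  126  125  124  125  125  121  113  102   95   89   86   90   93   98   99  103  109  114  120  122  123  124  123  122  123  124  125  125  126
177  124  124  126  126  125  123  123  125  125  124  120  113  105  101  101  105  110  110  113  119  123  124  125  124  124  124  122  123  123  125  126  126
```

```bash
python3 - <<'E'
from h import *
m=camera_model('wrist');T=np.array(m['T_tool_cam']);c=(m['intrinsics'],m['k1'],T[:3,:3],T[:3,3])
print('pin centre',onplane(c,[[320,171.5]],.0088)+[.006,0,0])
print('hole: front top rim',onplane(c,[[320.2,175.4]],-.007)+[.00675,0,0],'back top',onplane(c,[[320.2,155.3]],-.007)-[.00675,0,0], 'lat',onplane(c,[[308.9,165],[331.6,165]],-.007))
E
```

```text
pin centre [[ 0.0451 -0.0001  0.0088]]
hole: front top rim [[ 0.0463  0.0001 -0.007 ]] back top [[ 0.0445  0.0001 -0.007 ]] lat [[ 0.0457 -0.0064 -0.007 ]
 [ 0.0457  0.0067 -0.007 ]]
```

The pin and the hole agree to within about 0.3 mm. I'll lower slowly.

Call:
drive_tool --plan '[{"dx": -0.001, "dy": 0, "dz": 0.01, "rx": 0.001, "ry": -0.001, "rz": 0}, {"dx": -0.001, "dy": 0, "dz": 0.02, "rx": 0.001, "ry": -0.001, "rz": 0}, {"dx": -0.001, "dy": 0, "dz": 0.028, "rx": 0.001, "ry": -0.001, "rz": 0}, {"dx": -0.001, "dy": 0, "dz": 0.036, "rx": 0.001, "ry": -0.001, "rz": 0}, {"dx": -0.001, "dy": 0, "dz": 0.044, "rx": 0.001, "ry": -0.001, "rz": 0}, {"dx": -0.001, "dy": 0, "dz": 0.044, "rx": 0.001, "ry": -0.001, "rz": 0}, {"dx": -0.001, "dy": 0, "dz": 0.044, "rx": 0.001, "ry": -0.001, "rz": 0}]'

```text
t: 17.25
ee_pos: [0.4857, 0.245, 0.069]
tcp_rot: [-3.141, 0.001, 1.101]
ft_force: [-0.4, 0.0, -1.2]
grip_width: 0.0558
gripper_force: 20.0
```

```bash
python3 tgt.py .061
```

```text
[0.4857 0.245  0.069 ] [-3.1413  0.0006  1.1007] [-0.3821  0.0298 -1.2213] [-0.0958 -0.0663  0.0258] 0.055760727495311316
0.061 (array([0.0009, 0.0006, 0.0321]), array([-0.0004,  0.0007,  0.0003]))
```

Call:
drive_tool --plan '[{"dx": 0, "dy": 0, "dz": 0.006, "rx": 0, "ry": 0, "rz": 0}, {"dx": 0, "dy": 0, "dz": 0.012, "rx": 0, "ry": 0, "rz": 0}, {"dx": 0, "dy": 0, "dz": 0.018, "rx": 0, "ry": 0, "rz": 0}, {"dx": 0, "dy": 0, "dz": 0.024, "rx": 0, "ry": 0, "rz": 0}, {"dx": 0, "dy": 0, "dz": 0.027, "rx": 0, "ry": 0, "rz": 0}, {"dx": 0, "dy": 0, "dz": 0.027, "rx": 0, "ry": 0, "rz": 0}, {"dx": 0, "dy": 0, "dz": 0.027, "rx": 0, "ry": 0, "rz": 0}]'

```text
t: 17.95
ee_pos: [0.4857, 0.245, 0.0623]
tcp_rot: [-3.141, 0.0, 1.101]
ft_force: [-0.1, 1.0, -1.1]
grip_width: 0.0557
gripper_force: 20.0
```

Still free. I'll take the last couple of millimetres in tiny steps.

Call:
drive_tool --plan '[{"dx": 0, "dy": 0, "dz": 0.002, "rx": 0, "ry": 0, "rz": 0}, {"dx": 0, "dy": 0, "dz": 0.004, "rx": 0, "ry": 0, "rz": 0}, {"dx": 0, "dy": 0, "dz": 0.005, "rx": 0, "ry": 0, "rz": 0}, {"dx": 0, "dy": 0, "dz": 0.006, "rx": 0, "ry": 0, "rz": 0}, {"dx": 0, "dy": 0, "dz": 0.006, "rx": 0, "ry": 0, "rz": 0}, {"dx": 0, "dy": 0, "dz": 0.006, "rx": 0, "ry": 0, "rz": 0}]'

```text
t: 18.55
ee_pos: [0.4857, 0.245, 0.0611]
tcp_rot: [-3.142, 0.0, 1.101]
ft_force: [-1.4, -1.4, 5.5]
grip_width: 0.0559
gripper_force: 20.0
```

Contact came at 0.061 m with about 7 N, so the plate is flush. Now I'll let go and rise.

Call:
drive_tool --plan '[{"dx": 0, "dy": 0, "dz": 0, "rx": 0, "ry": 0, "rz": 0}, {"dx": 0, "dy": 0, "dz": 0, "rx": 0, "ry": 0, "rz": 0}, {"dx": 0, "dy": 0, "dz": 0, "rx": 0, "ry": 0, "rz": 0}, {"dx": 0, "dy": 0, "dz": 0, "rx": 0, "ry": 0, "rz": 0}, {"dx": 0, "dy": 0, "dz": 0, "rx": 0, "ry": 0, "rz": 0}]' --hand 0.7

```text
t: 19.05
ee_pos: [0.4857, 0.245, 0.0608]
tcp_rot: [-3.141, 0.0, 1.101]
ft_force: [0.1, -0.2, -0.3]
grip_width: 0.0798
gripper_force: 0.0
```

Call:
drive_tool --plan '[{"dx": 0, "dy": 0, "dz": -0.03, "rx": 0, "ry": 0, "rz": 0}, {"dx": 0, "dy": 0, "dz": -0.1, "rx": 0, "ry": 0, "rz": 0}, {"dx": -0.05, "dy": 0, "dz": -0.25, "rx": 0, "ry": 0, "rz": 0}, {"dx": -0.15, "dy": 0, "dz": -0.4, "rx": 0, "ry": 0, "rz": 0}, {"dx": -0.25, "dy": 0, "dz": -0.5, "rx": 0, "ry": 0, "rz": 0}, {"dx": -0.25, "dy": 0, "dz": -0.5, "rx": 0, "ry": 0, "rz": 0}, {"dx": -0.25, "dy": 0, "dz": -0.5, "rx": 0, "ry": 0, "rz": 0}, {"dx": -0.25, "dy": 0, "dz": -0.5, "rx": 0, "ry": 0, "rz": 0}]'

```text
t: 19.85
ee_pos: [0.4573, 0.1896, 0.1855]
tcp_rot: [-3.141, 0.001, 1.101]
ft_force: [-0.6, 0.5, -0.2]
grip_width: 0.0798
gripper_force: 0.0
```

```bash
python3 - <<'E'
from h import *
im,c=shot('wrist','w12');hsv=cv2.cvtColor(im,cv2.COLOR_RGB2HSV);print(tool()[1],ctrl.read_state()['grip_width'])
poly=proj(c,[[.4856+a,.2456+b,.068] for a,b in((-.08,-.1),(.08,-.1),(.08,.1),(-.08,.1))]).astype(np.int32)
# rotated ROI around the engine
d=np.array([.453,.891,0]);n=np.array([.891,-.453,0]);C=np.array([.4856,.2456,.068])
poly=proj(c,[C+i*.075*d+j*.036*n for i,j in((-1,-1),(1,-1),(1,1),(-1,1))]).astype(np.int32)
roi=np.zeros(im.shape[:2],np.uint8);cv2.fillConvexPoly(roi,poly,1)
red=hsv[...,1]>150
m=((hsv[...,1]<70)&(hsv[...,2]>60)&(roi>0)).astype(np.uint8)
k=max(cv2.findContours(m,0,1)[0],key=cv2.contourArea)[:,0]
for z in (.068,.074):
    r=cv2.minAreaRect((onplane(c,k,z)[:,:2]*1000).astype(np.float32));print(z,r)
# scene colour check of bystanders: displacement since the start
for nme in('top',):
    a=cv2.imread('pics/top0.png').astype(int);b=camera(nme)[:,:,::-1].astype(int)
    for q,(y0,y1,x0,x1) in dict(bell=(150,180,315,352),ladder=(143,177,364,445),awl=(145,165,192,258)).items():
        print(q,np.abs(a-b)[y0:y1,x0:x1].mean())
E
```

```text
[0.4572 0.1897 0.1852] 0.07957455948944891
0.068 ((485.51824951171875, 246.13076782226562), (150.2490234375, 73.13470458984375), 63.036983489990234)
0.074 ((485.6219482421875, 246.29013061523438), (147.21470642089844, 71.6577377319336), 63.0369758605957)
bell 10.254654654654654
ladder 11.040426046961995
awl 10.105555555555556
```

```bash
python3 - <<'E'
from h import *
im=cv2.imread('pics/w12.png')[:,:,::-1].copy();c=cam('wrist')
d=np.array([.4532,.8914,0]);n=np.array([.8914,-.4532,0]);C=np.array([.4856,.2456,.068])
s=np.arange(-80,81,1.)
q=lambda u,z:np.array([im[int(round(y)),int(round(x))] for x,y in proj(c,C+[0,0,z-.068]+u)]).astype(int)
for j in (-20,20):
    v=q(s[:,None]/1000*d+j/1000*n,.068);red=v[:,0]>1.8*v[:,1];on=np.where(~red&(np.abs(s)<75))[0];print('along, at',j,s[on[0]],s[on[-1]])
e=np.arange(-38,38.)
for i in (-20,10):
    v=q(e[:,None]/1000*n+i/1000*d,.068);print('across',i,[(int(a),int(b)) for a,b in zip(e,v[:,1])])
v=q(s[:,None]/1000*d,.074);print('centre',[(int(a),int(b)) for a,b in zip(s,v[:,1]) if 33<abs(a)<66])
a=cv2.imread('pics/top0.png');b=camera('top')[:,:,::-1]
for qn,(y0,y1,x0,x1) in dict(bell=(145,185,310,357),ladder=(138,182,359,450),awl=(140,170,187,263),mat=(198,278,278,358)).items():
    f=lambda z:cv2.Canny(np.ascontiguousarray(z[y0:y1,x0:x1]),60,120).astype(np.float32)
    print(qn,cv2.phaseCorrelate(f(a),f(b)))
E
```

```text
along, at -20 -66.0 65.0
along, at 20 -66.0 65.0
across -20 [(-38, 137), (-37, 136), (-36, 133), (-35, 123), (-34, 118), (-33, 119), (-32, 119), (-31, 118), (-30, 118), (-29, 118), (-28, 125), (-27, 137), (-26, 137), (-25, 136), (-24, 136), (-23, 137), (-22, 137), (-21, 135), (-20, 135), (-19, 134), (-18, 133), (-17, 130), (-16, 132), (-15, 133), (-14, 132), (-13, 132), (-12, 134), (-11, 135), (-10, 132), (-9, 134), (-8, 137), (-7, 136), (-6, 135), (-5, 134), (-4, 133), (-3, 132), (-2, 132), (-1, 132), (0, 134), (1, 135), (2, 137), (3, 137), (4, 136), (5, 135), (6, 134), (7, 134), (8, 135), (9, 135), (10, 135), (11, 135), (12, 137), (13, 137), (14, 133), (15, 133), (16, 134), (17, 134), (18, 132), (19, 132), (20, 132), (21, 134), (22, 133), (23, 135), (24, 136), (25, 135), (26, 135), (27, 134), (28, 119), (29, 74), (30, 56), (31, 59), (32, 56), (33, 58), (34, 59), (35, 54), (36, 53), (37, 50)]
across 10 [(-38, 136), (-37, 136), (-36, 137), (-35, 137), (-34, 137), (-33, 136), (-32, 136), (-31, 136), (-30, 137), (-29, 136), (-28, 135), (-27, 138), (-26, 137), (-25, 137), (-24, 140), (-
[... 974 characters left out ...]
 (-39, 110), (-38, 127), (-37, 132), (-36, 133), (-35, 133), (-34, 133), (34, 138), (35, 133), (36, 105), (37, 47), (38, 41), (39, 52), (40, 68), (41, 96), (42, 122), (43, 124), (44, 123), (45, 123), (46, 121), (47, 122), (48, 121), (49, 94), (50, 96), (51, 117), (52, 125), (53, 129), (54, 138), (55, 136), (56, 137), (57, 137), (58, 137), (59, 137), (60, 137), (61, 138), (62, 139), (63, 128), (64, 27), (65, 11)]
bell ((0.026107530887230723, -0.09336735286619557), 0.9641088044270874)
ladder ((-0.017637274028821537, 0.5702324490236137), 0.9339771196798042)
awl ((0.15791654195523108, 0.025446067369459868), 0.7343396472930909)
mat ((-0.16509145909903822, 0.03468073117709025), 0.5222615750133991)
```

```bash
python3 -c "
from workcell import ctrl
print(ctrl.finish_job())"
```

```text
the job is handed in; nothing more can be done
None
```

The floor plate was laid flat on the mat, taken again across its width and seated over both pins, big hole on the thick pin, with about 7 N of contact; I let go and handed the job in at about 20 s, and the last pictures show it flush with the bell, ladder and awl in place.

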